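Set up the inspection scope: seat the focus target and set the focus knob to its mark

TASK

Get the small inspection scope ready for its focus check: stand the white focus target upright in the brass cup in front of the scope's camera, its tapered brass foot fully seated, and turn the black focus knob on the sloping console until its white pointer line meets the orange index tab. Do not turn the index ring that carries the orange tab, and do not push the round tin, the wooden-handled stamp or the red marker about.

Things in the scene. Friction and masses are not known exactly. Their poses are not given: they have to be found in the camera images.
- scope: Inspection scope, fixed: grey base 120 (x) x 210 (y) x 10 mm; origin at the centre of its underside, +x to its back, +y to its left, z up. Right (y -103 to -17, x -42 to 52 mm): white console whose face rises at 27 degrees from front (33 mm high) to back (81 mm) and carries the focus knob. Left: brass cup at x -30, y 60 mm, and 50 mm or more behind it a small camera 100 mm high.
- focus_knob (a joint): Angle (rad, -2.4 to 2.4) of the black focus knob. Axis square to the sloping face: leans 27 degrees from vertical to the scope's front (-x). 0: pointer straight up the slope; grows counterclockwise as one looks at the face. Light friction (0.04 N m), no spring, stays where left. Right when equal to index_ring's angle; starts 0.7 to 2.1 rad counterclockwise of it.
- index_ring (a joint): Angle (rad) of the aluminium index ring round the foot of the knob, radius 39 mm, 3 mm thick, with the orange tab; same axis, zero and sense as the knob. Stiffly held (0.25 N m); it must not be turned.
- knob_grip (a point): Point on the knob's axis to grip at, 11 mm below the knob's top and 23 mm above its skirt (50 mm diameter). The grip is a ribbed cylinder of 34 mm diameter, held at any angle. This frame's z axis is the knob's axis, pointing out of the face; x is the pointer's direction; it turns with the knob.
- pointer_tip (a point): Outer tip of the knob's white pointer line (2.8 mm wide), 26 mm from the knob's axis, 7 mm above the sloping face. Turns with the knob.
- index_mark (a point): Inner end of the orange tab (6 mm wide, 13 mm long, 7 mm above the sloping face) on the index ring, 26 mm from the knob's axis: where the pointer tip must come.
- focus_target: Loose focus target, 60 mm high, about 120 g, upright on the bench: brass foot tapering from 48 mm diameter at 20 to 22 mm height down to 28 mm at its flat underside; above it a white cylinder of 28 mm diameter (22 to 60 mm height) with black bands, gripped at about 46 mm height. Origin at the centre of its underside, z up; round, its yaw does not matter.
- cup_seat (a point): Where the focus target's origin (centre of its underside) lies when fully seated in the brass cup: on the cup's axis, 19 mm above the bench; z up. The cup's mouth is 44 mm wide inside, its rim 16 mm above this point, its wall tapers like the target's foot; seated, the foot's upper edge stands about 5 mm above the rim. Keep clear of the monitor over x 0.66 m (230 mm up) and the racks behind.
- probe_tin: Bystander: round white tin, 60 mm diameter, 22 mm high; origin at the centre of its underside.
- ok_stamp: Bystander: rubber stamp with a wooden handle, 27 x 46 x 65 mm high; origin at the centre of its underside.
- marker_red: Bystander: red marker pen lying on the bench, 15 x 132 x 15 mm, long axis its y; origin at the centre of its underside.

How it is judged:
By the outcome, as a careful person would: the job done as asked, in the order asked, and still so for the second after the job is handed in, with the robot touching nothing.
It also fails if it takes over 69 s, if anything falls off the work surface, if the arm or the gripper's body presses on something with over 40 N, if the wrist force passes 120 N, or if a joint passes its speed limit or range.

ROBOT

A 7-joint arm with a two-finger parallel gripper is mounted at the origin on a cart in front of the work surface, level with it; the furniture and walls round the work are solid. World frame = base frame: x ahead of the robot, y to its left, z up, the work surface at z = 0. Lengths are in m, angles in rad, forces in N, time in s.
With the tool pointing down it reaches from about 0.4 to 0.85 m from the base axis. Payload 10.4 kg.
Tool frame: the origin (TCP) lies between the finger pads; the fingertips stand 22 mm ahead of it and the grasp point (between the pads) lies 3 mm ahead of it; z points along the fingers, y is the line along which they close (so a half turn about z gives the same grasp; the last joint's range is limited). The gripper opens to 85 mm and grips with 20 to 120 N. Pads are 22 mm wide; open, the fingers measure 114 mm over their backs; the gripper's body (76 mm by 85 mm) begins 54 mm behind the grasp point. The pads swing forward as they close: fully open they stand 13 mm farther back than shut.
Start: joints at [1.171, 0.332, -0.065, 1.46, 0.022, 1.35, -0.088], TCP at [0.23, -0.581, 0.253] pointing down, gripper open.
Joint ranges: [-2.6, 2.6], [-0.5, 2.12], [-1.47, 1.34], [0.16, 2.42], [-1.27, 4.41], [0.06, 2.06], [-2.6, 2.6]. Speed limits (rad/s): [2.22, 2.22, 2.79, 2.79, 3.14, 3.14, 3.14].

INTERFACE

Orientations are given as a unit quaternion [x, y, z, w].
In Python, from workcell import manip, camera, ticket, boxes_of, outline_of gives the robot as it stands.
- The arm moves only by the tool carry_out, never from a script. Its argument "deltas" is a list of rows, each a list of 5 numbers: the shift along the tool's x, y, z as a fraction of full scale, then the turn about the tool's z as a fraction of full scale, then the opening, from -1 (shut) to 1 (fully open), so that 0 is half open. In form: [[tx, ty, tz, spin, gripper], ...]. A call has 1 to 20 rows; each row is the pose to reach, as a shift and turn from the pose commanded when the call began, along the tool's axes at that moment; what a row does not reach only later rows make up. Full scale, the value 1, is 150 mm for a shift and 30 degrees for a turn. A row lasts 1/8 s, in which the tool goes at most 62.5 mm and 10.7 degrees, less where a joint would pass 70% of its speed; a pose out of reach is approached as far as the arm can. A call with a number of a shift or a turn outside -1 to 1 is refused whole. A call with a gripper value outside its range is refused whole. The fingers move at their own pace and stop on an object; "force" is the grip in N (left out, the last holds). Time passes only in rows, so rows that repeat a pose let the fingers close. It gives the time, the measured TCP pose, the force, the opening and the grip force at its end, in the units of the state.
- manip.get_obs(): the state, without advancing time (a new reading comes with each control period).
- camera(name): name is "scene" or "side" or "wrist"; returns a dict with "img" (480x640x3 uint8, red, green, blue), "depth" (480x640 float32, m along the optical axis (not along the pixel's ray), 0 where there is no reading), "vertical_fov" (degrees; the focal length in pixels is half the picture's height over the tangent of half this angle, whatever the lens; pixels are square), "cx", "cy" (the principal point, pixels), "R" (3x3) and "t" (3): a world point X has camera coordinates R X + t. Camera axes: x right, y down, z forward; pixel columns grow to the right and rows downward; lengths in m; the calibration is good to about 2 mm. A picture is of the moment at which its call begins.
- ticket.hand_in(): hands the job in; it is judged then, once.
Trained networks look in a picture, given as the dict that the camera call returned (one of the last four; its "shot" number tells which), for a name from the list of things; names that differ only in an ending like _2 or _b are one class to them, and where a whole thing is asked for, a point or a joint stands for the part that bears it (a point fixed in the world has none). Each returns a list of dicts, best first, with "conf" (0 to 1); they miss things now and then, are a little off and sometimes report something else, mostly with a low value. They report only what shows in the picture. A call takes as long as a camera call.
- boxes_of(query, picture): "position" ([x, y, z] in m, in world coordinates, good to about 4 mm: the middle of the surface that is visible of it).
- outline_of(query, picture): "region" (480x640 bool, what is visible of it).
The state is a dict: "clock": time; "joint_pos": joint angles; "joint_velocities": joint speeds; "tau": joint torques, N m; "position": TCP position; "ee_rot": TCP orientation; "ft_force": force on the tool from outside, world axes, zero at the start; "torque": the same for the moment, N m; "grip_width": opening from 0.0 (shut) to 1.0 (fully open); "grasp_force": force on a finger pad.
Only numpy, scipy, OpenCV 4.12 (cv2) and the standard library are available. Lean on these libraries where they do the work, as an engineer would, in place of code of your own. Each camera call takes 0.05 s, during which the arm holds its last target. There are 200 camera calls.

## Working session

There is one attempt and no reset: what is moved stays moved. The work goes in short steps, Python scripts to look and compute and a tool call to move; the robot and the scene stay as the last step left them, time stands still between calls to the robot, and variables do not carry over. Pictures are saved under pics/ and viewed, at most 10 in all, crops included, and the job is handed in when it is done.

Besides the shell and the picture viewer there is one more tool, called as name(argument=value, ...) on one line, values as JSON. carry_out: Moves the arm, as the interface text tells. Its arguments: {"type":"object","properties":{"deltas":{"type":"array","items":{"type":"array","items":{"type":"number"}}},"force":{"type":"number"}},"required":["deltas"]}

```bash
mkdir -p pics
cat > h.py <<'E'
import numpy as np, cv2
from workcell import manip, camera, ticket, boxes_of, outline_of
from scipy.spatial.transform import Rotation as Ro
np.set_printoptions(precision=4,suppress=True)
def save(p,n): cv2.imwrite('pics/'+n+'.png',p['img'][:,:,::-1])
def f(p): return 240/np.tan(np.radians(p['vertical_fov']/2))
def cloud(p):
    v,u=np.mgrid[0:480,0:640]; d=p['depth']
    c=np.stack([(u-p['cx'])/f(p)*d,(v-p['cy'])/f(p)*d,d],-1)
    return (c-p['t'])@p['R']
def proj(p,X):
    c=p['R']@np.asarray(X)+p['t']; return c[:2]/c[2]*f(p)+[p['cx'],p['cy']]
def tool(X):
    o=manip.get_obs(); return Ro.from_quat(o['ee_rot']).inv().apply(np.asarray(X)-o['position'])
E
python3 - <<'E'
from h import *
o=manip.get_obs(); print(o['position'],Ro.from_quat(o['ee_rot']).as_matrix(),o['clock'])
ims=[]
for n in('scene','side'):
    p=camera(n); save(p,n+'0'); print(n,p['R'],p['t'])
    for q in('scope','focus_knob','index_ring','index_mark','pointer_tip','focus_target','cup_seat','probe_tin','ok_stamp','marker_red'):
        try: print(q,[(np.round(b['position'],3),round(b['conf'],2)) for b in boxes_of(q,p)[:2]])
        except Exception as e: print(q,e)
E
```

```text
[ 0.2298 -0.5808  0.2525] [[ 0.9298  0.368  -0.0006]
 [ 0.368  -0.9298  0.0013]
 [-0.0001 -0.0014 -1.    ]] 0.0
scene [[-0.5903 -0.8072 -0.0097]
 [-0.4085  0.3091 -0.8588]
 [ 0.6962 -0.503  -0.5122]] [0.3319 0.2398 0.9074]
scope []
focus_knob [(array([ 0.404, -0.301,  0.073]), 0.77)]
index_ring [(array([ 0.407, -0.309,  0.05 ]), 0.6)]
index_mark [(array([ 0.409, -0.308,  0.053]), 0.49), (array([0.383, 0.192, 0.022]), 0.25)]
pointer_tip [(array([ 0.406, -0.303,  0.079]), 0.8)]
focus_target [(array([0.531, 0.326, 0.026]), 0.83)]
cup_seat [(array([ 0.435, -0.291,  0.034]), 0.59)]
probe_tin [(array([0.383, 0.19 , 0.022]), 0.9)]
ok_stamp [(array([0.415, 0.348, 0.025]), 0.77)]
marker_red [(array([0.58 , 0.448, 0.011]), 0.54)]
side [[ 0.514  -0.8576  0.0187]
 [-0.5206 -0.3291 -0.7878]
 [ 0.6818  0.3952 -0.6156]] [-0.2178  0.3562  1.4691]
scope [(array([ 0.417, -0.306,  0.034]), 0.71), (array([ 0.405, -0.316,  0.082]), 0.16)]
focus_knob [(array([ 0.408, -0.317,  0.082]), 0.72)]
index_ring [(array([0.583, 0.49 , 0.017]), 0.55), (array([ 0.407, -0.33 ,  0.066]), 0.49)]
index_mark [(array([ 0.401, -0.328,  0.061]), 0.83)]
pointer_tip [(array([ 0.401, -0.314,  0.085]), 0.6)]
focus_target [(array([ 0.415, -0.306,  0.034]), 0.74)]
cup_seat [(array([ 0.414, -0.304,  0.034]), 0.92)]
probe_tin []
ok_stamp []
marker_red []
```

```bash
ls . pics
```

```text
.:
h.py
pics

pics:
scene0.png
side0.png
```

View pics/scene0.png

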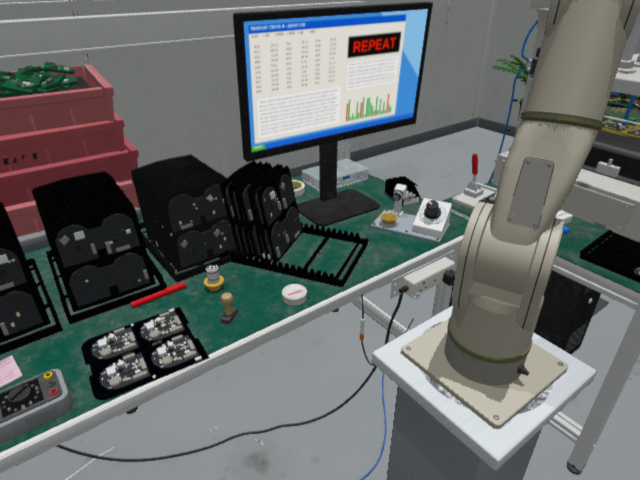

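View pics/side0.png

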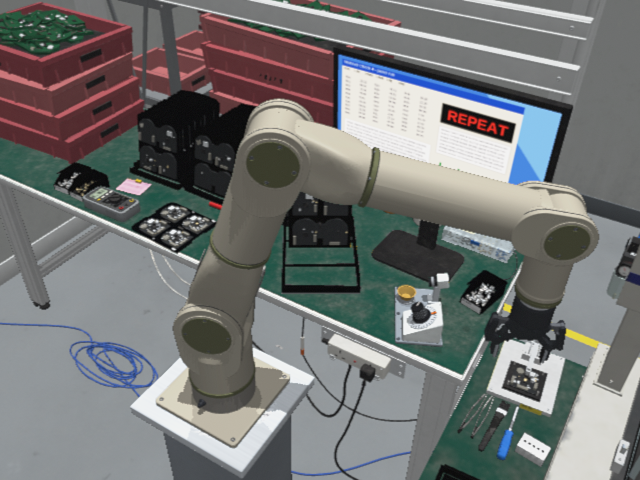

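The scene picture shows the target at (213,278), tin (294,294), stamp (228,308) and marker (158,294). The side picture shows the cup at (406,293) and the knob at (421,315). I'll move over the scope for a close look.

carry_out(deltas=[[0.4,-0.27,-0.1,0,1],[0.75,-0.53,-0.25,0,1],[0.75,-0.53,-0.25,0,1]])

```text
clock: 1.48
position: [0.3084, -0.463, 0.2926]
ee_rot: [0.982, 0.19, 0.001, 0.001]
ft_force: [-0.4, -0.9, 0.1]
grip_width: 0.999
grasp_force: 0.0
```

carry_out(deltas=[[0.4,-0.27,-0.1,0,1],[0.5,-0.5,-0.25,0,1],[0.5,-0.5,-0.25,0,1],[0.5,-0.5,-0.25,0,1]])

```text
clock: 1.98
position: [0.3468, -0.3694, 0.3281]
ee_rot: [0.982, 0.187, -0.0, 0.0]
ft_force: [0.1, -1.2, -0.6]
grip_width: 0.999
grasp_force: 0.0
```

Run:
```python
from h import *
o=manip.get_obs(); print(o['position'],Ro.from_quat(o['ee_rot']).as_matrix(),o['clock'])
p=camera('wrist'); save(p,'w1'); np.savez('w1.npz',**{k:np.array(v) for k,v in p.items()}); print(p['R'],p['t'],f(p))
for q in('scope','focus_knob','index_ring','index_mark','pointer_tip','cup_seat'):
    print(q,[(np.round(b['position'],4),round(b['conf'],2),proj(p,b['position'])) for b in boxes_of(q,p)[:2]])
```

```text
[ 0.3468 -0.3694  0.3281] [[ 0.9303  0.3668 -0.0003]
 [ 0.3668 -0.9303 -0.0006]
 [-0.0005  0.0004 -1.    ]] 1.975
[[ 0.3662 -0.9305  0.0012]
 [-0.8851 -0.3479  0.3092]
 [-0.2873 -0.1143 -0.951 ]] [-0.4714  0.1154  0.5099] 361.3879724293448
scope [(array([ 0.452 , -0.3024,  0.0251]), 0.87, array([296.4685,  76.03  ]))]
focus_knob [(array([ 0.4188, -0.315 ,  0.0912]), 0.58, array([292.6229, 109.5239]))]
index_ring [(array([ 0.4358, -0.3291,  0.0718]), 0.67, array([313.4852,  98.422 ]))]
index_mark []
pointer_tip [(array([ 0.4167, -0.3143,  0.0859]), 0.61, array([291.5537, 111.5242]))]
cup_seat [(array([ 0.4495, -0.3013,  0.029 ]), 0.72, array([294.4827,  77.5835]))]
```

View pics/w1.png

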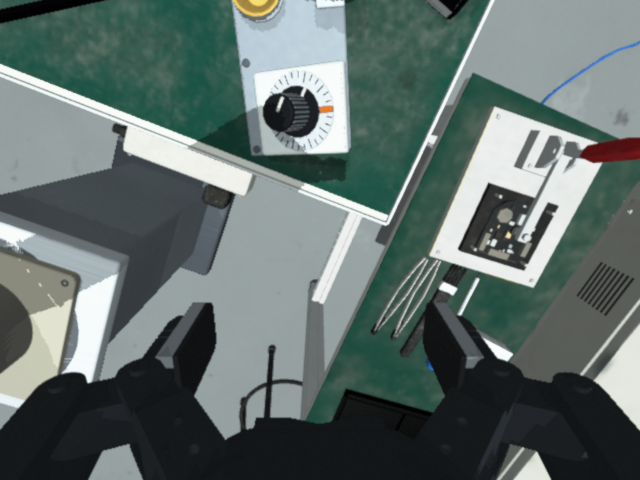

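The wrist picture shows the knob at (290,112), its pointer towards the image top at (304,90), the orange tab at the right (326,109), and the cup cut off at (256,2). The scope's +x points to the image right. Now I fit its pose from the depth.

Run:
```python
from h import *
p=dict(np.load('w1.npz')); c=cloud(p)
for u,v in((256,3),(246,62),(257,149),(254,73),(343,62),(351,153),(258,155),(326,109),(304,90)): print(u,v,c[v,u])
# base top: grey plane z ~0.010
# console face normal
P=c[60:150,255:350].reshape(-1,3)
from itertools import count
best=0;rng=np.random.default_rng(0)
for _ in range(500):
    a=P[rng.choice(len(P),3,False)]; n=np.cross(a[1]-a[0],a[2]-a[0]); n/=np.linalg.norm(n)+1e-12
    m=abs((P-a[0])@n)<.0015
    if m.sum()>best: best=m.sum(); M=m
Q=P[M]; n=np.linalg.svd(Q-Q.mean(0),full_matrices=False)[2][2]; n*=np.sign(n[2]); print('face',n,np.degrees(np.arccos(n[2])),'front dir yaw',np.degrees(np.arctan2(n[1],n[0])),best,Q.mean(0))
```

```text
256 3 [ 0.5031 -0.2377  0.0155]
246 62 [ 0.4458 -0.2449  0.0137]
257 149 [ 0.3617 -0.2857  0.0138]
254 73 [ 0.4386 -0.2561  0.0111]
343 62 [ 0.4752 -0.3434  0.08  ]
351 153 [ 0.3973 -0.3919  0.0015]
258 155 [ 0.3546 -0.2883  0.0078]
326 109 [ 0.431  -0.3441  0.0787]
304 90 [ 0.4396 -0.3177  0.0712]
face [-0.1953  0.411   0.8905] 27.06983280863166 front dir yaw 115.41310993525401 2975 [ 0.428  -0.324   0.0615]
```

carry_out(deltas=[[0.3,-0.3,0,0,1],[0.3,-0.6,0,0,1],[0.3,-0.6,0,0,1],[0.3,-0.6,0,0,1]])

```text
clock: 2.82
position: [0.3561, -0.269, 0.3284]
ee_rot: [0.982, 0.187, 0.0, 0.0]
ft_force: [-0.3, 0.2, 0.5]
grip_width: 0.998
grasp_force: 0.0
```

Run:
```python
from h import *
p=camera('wrist'); save(p,'w2'); np.savez('w2.npz',**{k:np.array(v) for k,v in p.items()}); print(manip.get_obs()['position'])
for q in('focus_knob','index_ring','index_mark','pointer_tip','cup_seat'):
    print(q,[(np.round(b['position'],4),round(b['conf'],2),proj(p,b['position'])) for b in boxes_of(q,p)[:2]])
```

```text
[ 0.3561 -0.2692  0.3283]
focus_knob [(array([ 0.4162, -0.3119,  0.091 ]), 0.95, array([381.7486, 160.1741]))]
index_ring [(array([ 0.4295, -0.3224,  0.0702]), 0.61, array([393.0816, 149.4758]))]
index_mark [(array([ 0.4265, -0.3243,  0.0642]), 0.7, array([392.3836, 152.4099]))]
pointer_tip [(array([ 0.4214, -0.3078,  0.0893]), 0.83, array([379.8567, 153.4015]))]
cup_seat [(array([ 0.4802, -0.2893,  0.026 ]), 0.76, array([377.4053,  90.4881])), (array([ 0.4203, -0.3094,  0.0901]), 0.39, array([381.0131, 155.1595]))]
```

View pics/w2.png

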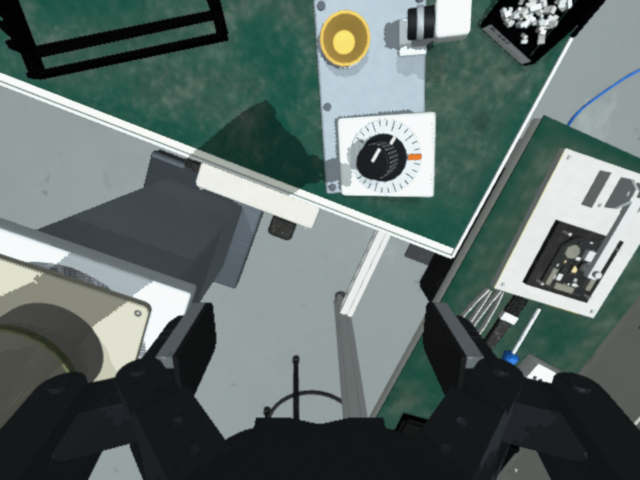

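The cup is clear at (344,40), the camera stands to its right (435,20), the knob is at (381,158), the pointer runs from (376,155) to (393,141), and the tab is at (414,157).

Run:
```python
from h import *
from scipy.optimize import least_squares
p=dict(np.load('w2.npz')); c=cloud(p); hsv=cv2.cvtColor(p['img'],cv2.COLOR_RGB2HSV)
g=(hsv[...,0]>15)&(hsv[...,0]<32)&(hsv[...,1]>110); g[90:]=0; g[:,:300]=0; g[:,400:]=0
P=c[g]; print('cup z',np.percentile(P[:,2],[1,50,95,99]),len(P))
# rim outer outline projected on z=.035
ct=max(cv2.findContours(g.astype(np.uint8),0,2)[0],key=cv2.contourArea)[:,0]
R,t=p['R'],p['t']; o=-R.T@t
def onz(u,z):
    d=np.array([(u[0]-p['cx'])/f(p),(u[1]-p['cy'])/f(p),1])@R; return o+d*(z-o[2])/d[2]
X=np.array([onz(u,.035) for u in cv2.convexHull(ct)[:,0]])
r=least_squares(lambda q:np.hypot(X[:,0]-q[0],X[:,1]-q[1])-q[2],[X[:,0].mean(),X[:,1].mean(),.025],loss='soft_l1',f_scale=.001); print('cup',r.x,np.abs(r.fun).max())
# rim points in depth
Q=P[P[:,2]>.032]; r2=least_squares(lambda q:np.hypot(Q[:,0]-q[0],Q[:,1]-q[1])-q[2],r.x); print('cup depth',r2.x,len(Q))
# face
F=c[112:200,330:440]; P=F.reshape(-1,3); rng=np.random.default_rng(0);best=0
for _ in range(800):
    a=P[rng.choice(len(P),3,False)]; n=np.cross(a[1]-a[0],a[2]-a[0]); n/=np.linalg.norm(n)+1e-12
    m=abs((P-a[0])@n)<.0015
    if m.sum()>best and .8<abs(n[2])<.95: best=m.sum(); M=m
Q=P[M]; n=np.linalg.svd(Q-Q.mean(0),full_matrices=False)[2][2]; n*=np.sign(n[2])
y=np.arctan2(n[1],n[0])-np.pi; print(n,'scope yaw deg',np.degrees(y))
ex=np.array([np.cos(y),np.sin(y)]);ey=np.array([-ex[1],ex[0]])
cx=Q[:,:2]@ex; cy=Q[:,:2]@ey
lo=lambda a:(np.percentile(a,.3),np.percentile(a,99.7))
x0=np.mean(lo(cx))-.005; y0=np.mean(lo(cy))+.060; print('ext',np.diff(lo(cx)),np.diff(lo(cy)))
O=x0*ex+y0*ey; print('scope',O,'cup pred',O-.03*ex+.06*ey)
k=(hsv[...,0]>5)&(hsv[...,0]<14)&(hsv[...,1]>170); k[:120]=0;k[185:]=0;k[:,:360]=0;k[:,440:]=0
T=np.median(c[k],0); print('tab',T,k.sum())
s,tt=np.nonzero(M.reshape(F.shape[:2])); 
# knob axis guess: centre of face
fm=O+.005*ex-.06*ey; z=Q.mean(0)[2]-((fm-Q.mean(0)[:2])@n[:2])/n[2]; fc=np.r_[fm,z]; print('face centre',fc,proj(p,fc))
up=np.r_[ex*np.cos(np.radians(27)),np.sin(np.radians(27))]; left=np.r_[ey,0]
for nm,u in(('tab',(414,157)),('tip',(394,140))):
    d=np.array([(u[0]-p['cx'])/f(p),(u[1]-p['cy'])/f(p),1])@R; b=fc+.007*n; X=o+d*((b-o)@n)/(d@n)-b
    print(nm,X@up,X@left,np.arctan2(X@left,X@up),np.linalg.norm(X))
```

```text
cup z [0.0146 0.0279 0.0366 0.0374] 2139
cup [ 0.5121 -0.2363  0.0253] 0.00027498696470153877
cup depth [ 0.5113 -0.2366  0.0233] 770
[-0.1959  0.412   0.8899] scope yaw deg -64.5650774350175
ext [0.0931] [0.0845]
scope [ 0.4716 -0.2891] cup pred [ 0.5128 -0.2362]
tab [ 0.4311 -0.3434  0.0792] 47
face centre [ 0.4195 -0.3194  0.0575] [384.1834 156.324 ]
tab 0.03323012841009361 -0.0003391214916282897 -0.010204887424900723 0.03323196147858925
tip 0.012746685804328748 0.01704786544479745 0.9287689637933668 0.021286350547272216
```

carry_out(deltas=[[0.8,-0.68,0,-1,1],[0.8,-0.68,0,-1,1],[0.8,-0.68,0,-1,1],[0.8,-0.68,0,-1,1]])

```text
clock: 3.62
position: [0.4313, -0.1271, 0.3283]
ee_rot: [0.899, 0.438, 0.0, -0.0]
ft_force: [-0.7, -1.1, -0.7]
grip_width: 1.004
grasp_force: 0.0
```

carry_out(deltas=[[0.99,-0.36,0,-1,1],[0.99,-0.36,0,-1,1],[0.99,-0.36,0,-1,1],[0.99,-0.36,0,-1,1]])

```text
clock: 4.12
position: [0.4805, 0.022, 0.3281]
ee_rot: [0.756, 0.654, 0.0, -0.0]
ft_force: [-0.5, -0.7, -0.4]
grip_width: 1.002
grasp_force: 0.0
```

carry_out(deltas=[[0.82,0.08,0,-1,1],[0.82,0.08,0,-1,1],[0.82,0.08,0,-1,1],[0.82,0.08,0,-1,1]])

```text
clock: 4.62
position: [0.5105, 0.1387, 0.3278]
ee_rot: [0.564, 0.826, -0.001, -0.0]
ft_force: [1.1, -0.8, -0.1]
grip_width: 0.999
grasp_force: 0.0
```

Run:
```python
from h import *
p=camera('wrist'); save(p,'w3'); o=manip.get_obs();print(o['position'],Ro.from_quat(o['ee_rot']).as_euler('zyx',degrees=True),o['joint_pos'],o['clock'])
for q in('focus_target','ok_stamp','marker_red','probe_tin'):
    print(q,[(np.round(b['position'],4),round(b['conf'],2),proj(p,b['position'])) for b in boxes_of(q,p)[:2]])
c=cloud(p); m=outline_of('focus_target',p)[0]['region']; P=c[m]; print(np.percentile(P[:,2],[2,50,98]))
T=P[P[:,2]>np.percentile(P[:,2],98)-.004]; print('top',len(T),T.mean(0),np.ptp(T,axis=0))
(u,v),r=cv2.minEnclosingCircle(np.array([proj(p,x) for x in T],np.float32)); print(u,v,r, c[int(v),int(u)], tool(np.r_[T.mean(0)[:2],.046-.003]))
```

```text
[0.5105 0.1383 0.328 ] [-111.1342   -0.0279  179.9474] [ 0.3578  0.1589 -0.7878  1.5599  0.1136  1.4706 -0.0663] 4.675
focus_target [(array([0.54  , 0.3175, 0.0335]), 0.95, array([408.5538,  38.3292])), (array([ 0.503 , -0.2303,  0.0212]), 0.63, array([224.2063, 414.156 ]))]
ok_stamp []
marker_red [(array([0.5893, 0.3803, 0.0108]), 0.55, array([471.7491,  -0.43  ]))]
probe_tin [(array([0.3905, 0.1883, 0.0238]), 0.75, array([234.3119, 106.8626])), (array([0.5392, 0.3182, 0.033 ]), 0.28, array([408.0321,  37.4045]))]
[0.0032 0.0353 0.0626]
top 751 [0.5431 0.3207 0.0653] [0.0751 0.1235 0.3907]
147.08921813964844 73.99556732177734 292.219482421875 [ 0.0052  0.1488 -0.6183] [0.1568 0.0967 0.2853]
```

View pics/w3.png

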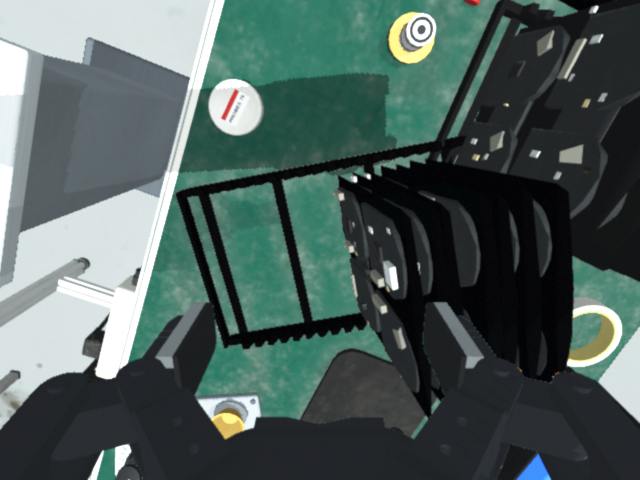

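The target is at (412,37) with its top centre near (421,29), the tin is at (236,107), and a rack stands to the right of the target. I'll check clearances around the target.

Run:
```python
from h import *
p=camera('wrist'); c=cloud(p); R,t=p['R'],p['t']; o=-R.T@t
d=np.array([(421-p['cx'])/f(p),(29-p['cy'])/f(p),1])@R; print('ray top',o+d*(.06-o[2])/d[2])
m=p['depth']>0; P=c[m]; P=P[(P[:,2]>-.01)&(P[:,2]<.6)]
T=P[(np.hypot(P[:,0]-.542,P[:,1]-.32)<.035)&(P[:,2]>.056)&(P[:,2]<.064)]; print('top',len(T),(T.max(0)+T.min(0))/2,np.ptp(T,axis=0))
C=np.array([.542,.32])
for x in np.arange(.44,.68,.02): print('%.2f'%x,[ '%3d'%(1000*P[(abs(P[:,0]-x)<.01)&(abs(P[:,1]-y)<.01)][:,2].max(initial=-.009)) for y in np.arange(.16,.42,.02)])
```

```text
ray top [0.5438 0.3235 0.06  ]
top 752 [0.5438 0.3218 0.0599] [0.0276 0.0271 0.0077]
0.44 ['  5', '  4', '  4', '  5', '  4', '  5', '  4', '  5', '  4', ' -9', ' -9', ' -9', ' -9']
0.46 ['  5', '  4', '  4', '  4', '  4', '  4', '  4', '  4', '  5', '  3', ' -9', ' -9', ' -9']
0.48 ['404', '  4', '  5', '  5', '  5', '  4', '  4', '  4', '  5', '  4', ' -9', ' -9', ' -9']
0.50 ['404', '  4', '  6', '  4', '  4', '  4', '  4', '  5', '  4', '  4', '  4', ' -9', ' -9']
0.52 ['404', ' 34', '  4', '  4', '  5', '  5', '  5', ' 24', ' 56', ' 24', '  4', ' -9', ' -9']
0.54 ['401', '389', ' 32', '  4', '  4', '  4', '  5', ' 61', ' 63', ' 62', '  4', ' -9', ' -9']
0.56 ['395', '398', ' 34', '  4', '  5', '  4', '  5', ' 57', ' 63', ' 61', '  4', '  3', ' -9']
0.58 ['383', '391', '209', ' 34', '  4', '  4', '  4', '  4', '  5', '  5', '  4', ' 15', ' -9']
0.60 ['220', '218', '214', ' 88', ' 25', '  4', '  5', '  4', '  4', '  4', '  4', ' 16', '  4']
0.62 ['217', '217', '217', '215', ' 35', ' 26', ' 26', ' 26', ' 26', ' 25', ' 26', ' 26', ' 23']
0.64 ['221', '220', '219', '216', '209', ' 90', ' 65', ' 73', ' 83', ' 93', ' 91', ' 35', ' 34']
0.66 ['222', '221', '217', '217', '208', '206', '189', '201', '195', '182', '170', '152', ' 34']
0.68 ['222', '221', '222', '223', '223', '224', '217', '204', ' -9', ' -9', ' -9', ' -9', ' 29']
```

carry_out(deltas=[[0.4,0.25,0,-0.14,0.3],[0.8,0.55,0,-0.14,0.3],[1,0.65,0.2,-0.14,0.3],[1,0.65,0.6,-0.14,0.3],[1,0.65,1,-0.14,0.3],[1,0.65,1,-0.14,0.3],[1,0.65,1,-0.14,0.3]])

```text
clock: 5.85
position: [0.5465, 0.3164, 0.181]
ee_rot: [0.532, 0.847, 0.001, 0.001]
ft_force: [0.5, 0.6, 0.6]
grip_width: 0.649
grasp_force: 0.0
```

Run:
```python
from h import *
o=manip.get_obs();print(o['position'],Ro.from_quat(o['ee_rot']).as_euler('zyx',degrees=True),o['grip_width'],tool([.5435,.3225,.043])/.15)
```

```text
[0.5465 0.3164 0.181 ] [-115.7387    0.1308 -179.9171] 0.6487121189818346 [ 0.0448 -0.0027  0.92  ]
```

carry_out(deltas=[[0.045,0,0.4,0,0.3],[0.045,0,0.75,0,0.3],[0.045,0,0.91,0,0.3],[0.045,0,0.91,0,0.3],[0.045,0,0.91,0,-1],[0.045,0,0.91,0,-1],[0.045,0,0.91,0,-1],[0.045,0,0.91,0,-1],[0.045,0,0.91,0,-1]], force=40)

```text
clock: 6.98
position: [0.5439, 0.3229, 0.0445]
ee_rot: [0.532, 0.847, 0.002, 0.001]
ft_force: [-0.5, -0.4, 6.3]
grip_width: 0.305
grasp_force: 38.9
```

carry_out(deltas=[[0,0,-0.4,0,-1],[0,0,-0.8,0,-1],[0,0,-1,0,-1],[0,0,-1,0,-1]])

```text
clock: 7.48
position: [0.5437, 0.3231, 0.196]
ee_rot: [0.532, 0.847, 0.003, 0.002]
ft_force: [-0.3, 1.0, -1.4]
grip_width: 0.306
grasp_force: 39.7
```

carry_out(deltas=[[0,0,-0.4,0,-1],[-0.2,-0.11,-0.8,0,-1],[-0.6,-0.33,-0.9,0,-1],[-0.82,-0.45,-0.9,0,-1]])

```text
clock: 7.98
position: [0.5354, 0.1801, 0.3278]
ee_rot: [0.532, 0.847, 0.0, 0.001]
ft_force: [0.9, -0.7, -1.9]
grip_width: 0.307
grasp_force: 39.8
```

carry_out(deltas=[[-0.41,-0.23,0,0,-1],[-0.82,-0.45,0,0,-1],[-0.82,-0.45,0,0,-1]])

```text
clock: 8.35
position: [0.5278, 0.0365, 0.3262]
ee_rot: [0.535, 0.845, -0.001, 0.0]
ft_force: [-0.5, 0.9, -2.2]
grip_width: 0.304
grasp_force: 39.9
```

carry_out(deltas=[[-0.41,-0.23,0,0,-1],[-0.82,-0.45,0,0,-1],[-0.82,-0.45,0,0,-1]])

```text
clock: 8.72
position: [0.5201, -0.1026, 0.3261]
ee_rot: [0.534, 0.846, -0.001, -0.0]
ft_force: [0.2, -0.1, -1.1]
grip_width: 0.307
grasp_force: 39.9
```

carry_out(deltas=[[-0.41,-0.23,0,0,-1],[-0.81,-0.45,0,0,-1],[-0.81,-0.45,0,0,-1],[-0.81,-0.45,0,0,-1]])

```text
clock: 9.22
position: [0.5132, -0.2365, 0.3263]
ee_rot: [0.532, 0.847, 0.0, -0.0]
ft_force: [0.0, 0.5, -0.9]
grip_width: 0.306
grasp_force: 39.9
```

Run:
```python
from h import *
o=manip.get_obs();print(o['position'],Ro.from_quat(o['ee_rot']).as_euler('zyx',degrees=True),o['clock'],o['joint_pos'],o['grip_width'],tool([.512,-.2364,.0635])/.15)
p=camera('wrist'); save(p,'w4')
for n in('wrist','side'):
    p=camera(n); print(n,[(b['position'],b['conf']) for b in boxes_of('focus_target',p)[:2]])
save(p,'s4')
```

```text
[ 0.5132 -0.2365  0.3263] [-115.7859   -0.0241 -179.9315] 9.225 [ 0.8502  0.2204 -0.5888  1.4807  0.1212  1.4781  0.7113] 0.30616926476195344 [ 0.0016 -0.0071  1.7519]
wrist [([0.5126, -0.2283, 0.3361], 0.56)]
side [([0.4992, -0.239, 0.3061], 0.52)]
```

View pics/w4.png

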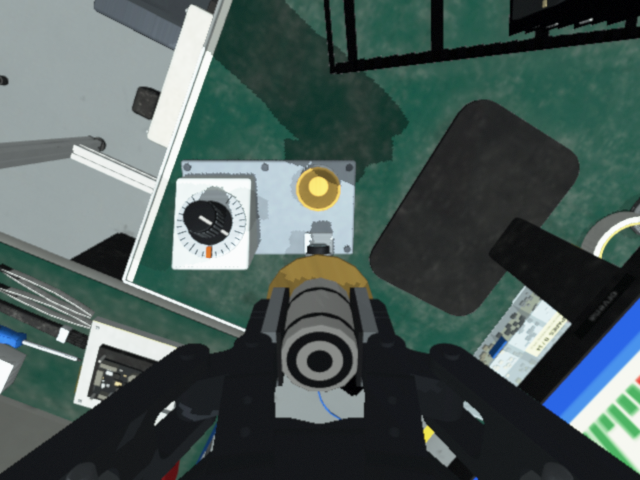

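The cup is at (318,187) ahead of the held target, whose top is centred at (318,357). The target is upright in the grip. I'll check its in-hand offset, then descend.

carry_out(deltas=[[0,0,0.3,0,-1],[0,0,0.6,0,-1],[0,0,0.95,0,-1],[0,0,0.95,0,-1]])

```text
clock: 9.98
position: [0.511, -0.2355, 0.1813]
ee_rot: [0.531, 0.847, -0.0, -0.003]
ft_force: [0.5, -0.1, 0.1]
grip_width: 0.309
grasp_force: 39.9
```

Run:
```python
from h import *
p=camera('wrist'); save(p,'w5'); o=manip.get_obs(); R,t=p['R'],p['t']; O=-R.T@t
def onz(u,z):
    d=np.array([(u[0]-p['cx'])/f(p),(u[1]-p['cy'])/f(p),1])@R; return O+d*(z-O[2])/d[2]
X=onz((318,357),o['position'][2]+.0155); print(o['position'],'top',X,tool(X))
h=cv2.cvtColor(p['img'],cv2.COLOR_RGB2HSV); g=((h[...,0]>15)&(h[...,0]<32)&(h[...,1]>110)).astype(np.uint8); g[int(215):]=0
k=[c for c in cv2.findContours(g,0,1)[0] if cv2.contourArea(c)>300]
for c in k:
    (a,b),r=cv2.minEnclosingCircle(c); print('cup?',a,b,r,onz((a,b),.035))
c=cloud(p); r=c[340:375,300:336]; print('top depth z',np.median(r[...,2]))
```

```text
[ 0.5126 -0.2361  0.1843] top [ 0.5105 -0.2337  0.1998] [ 0.0031 -0.0009 -0.0155]
cup? 320.5 213.0 29.517044067382812 [ 0.5076 -0.2261  0.035 ]
top depth z 0.19842409477465706
```

carry_out(deltas=[[-0.015,0,0.3,0,-1],[-0.015,0,0.55,0,-1],[-0.015,0,0.65,0,-1],[-0.015,0,0.72,0,-1],[-0.015,0,0.76,0,-1],[-0.015,0,0.79,0,-1],[-0.015,0,0.79,0,-1]])

```text
clock: 10.9
position: [0.5138, -0.2378, 0.0675]
ee_rot: [0.531, 0.847, -0.0, -0.001]
ft_force: [-10.4, 6.6, 13.1]
grip_width: 0.308
grasp_force: 41.4
```

carry_out(deltas=[[0.01,-0.005,-0.01,0,-1],[0.02,-0.01,0,0,-1],[0.02,-0.01,0.02,0,-1],[0.02,-0.01,0.02,0,-1]])

```text
clock: 11.4
position: [0.5116, -0.2362, 0.0632]
ee_rot: [0.531, 0.847, 0.0, -0.0]
ft_force: [-1.5, 5.0, 7.0]
grip_width: 0.31
grasp_force: 40.7
```

carry_out(deltas=[[0.005,0,0.005,0,-0.25],[0.005,0,0.005,0,0.1],[0.005,0,0.005,0,0.3],[0.005,0,-0.02,0,0.3],[0.005,0,-0.4,0,0.3],[0.005,0,-0.8,0,0.3],[0.005,0,-0.95,0,0.3],[0.005,0,-0.95,0,0.3]])

```text
clock: 12.4
position: [0.5119, -0.2368, 0.2076]
ee_rot: [0.532, 0.847, -0.0, 0.002]
ft_force: [1.2, 0.4, -0.5]
grip_width: 0.651
grasp_force: 0.0
```

carry_out(deltas=[[-0.3,-0.3,0,0,0.3],[-0.5,-0.6,0,0,0.3],[-0.5,-0.6,0,0,0.3],[-0.5,-0.6,0,0,0.3]])

```text
clock: 12.9
position: [0.4623, -0.3424, 0.2042]
ee_rot: [0.531, 0.847, 0.0, -0.001]
ft_force: [-0.2, 0.1, -0.5]
grip_width: 0.651
grasp_force: 0.0
```

Run:
```python
from h import *
p=camera('wrist'); save(p,'w6'); np.savez('w6.npz',**{k:np.array(v) for k,v in p.items()})
o=manip.get_obs();print(o['position'],Ro.from_quat(o['ee_rot']).as_euler('zyx',degrees=True),o['clock'])
c=cloud(p); P=c[p['depth']>0]; P=P[np.hypot(P[:,0]-.512,P[:,1]+.2364)<.024]; T=P[P[:,2]>P[:,2].max()-.006]; print(P[:,2].max(),len(T),np.median(T[:,2]),(T.max(0)+T.min(0))/2)
for z in(.04,.05,.06,.07): print(z,((P[:,2]>z)&(P[:,2]<z+.01)).sum())
```

```text
[ 0.4629 -0.3418  0.2045] [-115.8725   -0.0317 -179.9285] 12.95
0.08209117153627399 1489 0.07969986743127244 [ 0.512  -0.2358  0.0791]
0.04 1539
0.05 168
0.06 145
0.07 1132
```

View pics/w6.png

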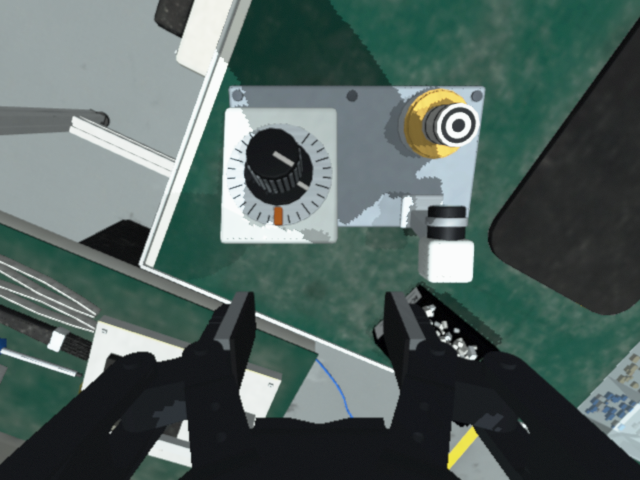

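The target is seated in the cup at (456,125), top at 80 mm as expected. The pointer line ends at (309,188) and the tab's inner end is at (278,207). I'll measure the angles.

```bash
cat >> h.py <<'E'
n=np.array([-.1957,.4115,.8902]); n/=np.linalg.norm(n); fc=np.array([.4195,-.3194,.0575])
yaw=np.radians(-64.58); ex=np.array([np.cos(yaw),np.sin(yaw),0]); ey=np.array([-ex[1],ex[0],0]); up=np.cross(ey,n)
def ang(p,u,h):
    O=-p['R'].T@p['t']; d=np.array([(u[0]-p['cx'])/f(p),(u[1]-p['cy'])/f(p),1])@p['R']
    b=fc+h*n; X=O+d*((b-O)@n)/(d@n)-b; return X@up,X@ey,np.degrees(np.arctan2(X@ey,X@up)),np.hypot(X@up,X@ey)
E
python3 - <<'E'
from h import *
p=dict(np.load('w6.npz')); c=cloud(p)
h=cv2.cvtColor(p['img'],cv2.COLOR_RGB2HSV)
k=(h[...,0]>3)&(h[...,0]<18)&(h[...,1]>140); k[:195]=0;k[235:]=0;k[:,:255]=0;k[:,310:]=0
v,u=np.nonzero(k); print('tab px',u.mean(),v.min(),v.max(),'tab',ang(p,(u.mean(),v.mean()),.007))
print('tip',ang(p,(309,188),.007),ang(p,(303,184),.007))
P=c[125:220,235:320].reshape(-1,3); H=(P-fc)@n; r=np.linalg.norm((P-fc)-H[:,None]*n,axis=1)
m=(r<.014)&(H>.03); print('knob top h',np.percentile(H[m],[10,50,95]))
T=P[(H>np.percentile(H[m],50)-.002)&(r<.02)]; print('top centre off',((T-fc)@up).min(),((T-fc)@up).max(),((T-fc)@ey).min(),((T-fc)@ey).max())
w=(h[...,2]>150)&(h[...,1]<60); ht=np.median(H[m])
ww=np.zeros_like(w); ww[145:172,265:298]=w[145:172,265:298]; v,u=np.nonzero(ww); 
A=np.array([ang(p,(a,b),ht)[:2] for a,b in zip(u,v)]); A=A[np.hypot(*A.T)<.016]; print('top line pts',len(A)); q=A-A.mean(0); d=np.linalg.svd(q)[2][0]; d*=np.sign(d@A.mean(0)); print('dir',np.degrees(np.arctan2(d[1],d[0])),A.mean(0))
gp=fc+(ht-.011)*n; print('grip pt',gp,'tool delta to +.011',tool(gp+[0,0,.008])/.15)
E
```

```text
tab px 277.8780487804878 207 224 tab (np.float64(0.033372974934347044), np.float64(0.00015355684464834346), np.float64(0.2636293900128146), np.float64(0.033373328207913194))
tip (np.float64(0.012912250715931481), np.float64(0.021948970190833375), np.float64(59.53233778015158), np.float64(0.025465339404554678)) (np.float64(0.009970175296573326), np.float64(0.017617665769714096), np.float64(60.493645358485665), np.float64(0.020243185090735024))
knob top h [0.0427 0.0435 0.0446]
top centre off -0.015871636556531427 0.017285352576474834 -0.016812867505494482 0.016489174116858612
top line pts 73
dir 57.57424986259256 [0.0048 0.0066]
grip pt [ 0.4131 -0.306   0.0865] tool delta to +.011 [ 0.3583 -0.1942  0.7342]
```

carry_out(deltas=[[0.2,-0.1,0,-0.3,0.3],[0.377,-0.195,0.2,-0.65,0.3],[0.377,-0.195,0.4,-0.65,0.3],[0.377,-0.195,0.45,-0.65,0.3],[0.377,-0.195,0.45,-0.65,0.3]])

```text
clock: 13.58
position: [0.4123, -0.3043, 0.138]
ee_rot: [0.38, 0.925, 0.0, -0.0]
ft_force: [0.7, 0.2, 0.2]
grip_width: 0.65
grasp_force: 0.0
```

Run:
```python
from h import *
o=manip.get_obs();print(o['position'],Ro.from_quat(o['ee_rot']).as_euler('zyx',degrees=True),o['joint_pos'],tool([.4120,-.3037,.0945])/.15)
p=camera('wrist'); save(p,'w7')
```

```text
[ 0.4123 -0.3043  0.138 ] [-135.3554    0.006  -179.9722] [ 1.0641  0.2366 -0.5744  1.8691  0.1446  1.0773  1.2252] [0.004  0.0016 0.29  ]
```

View pics/w7.png

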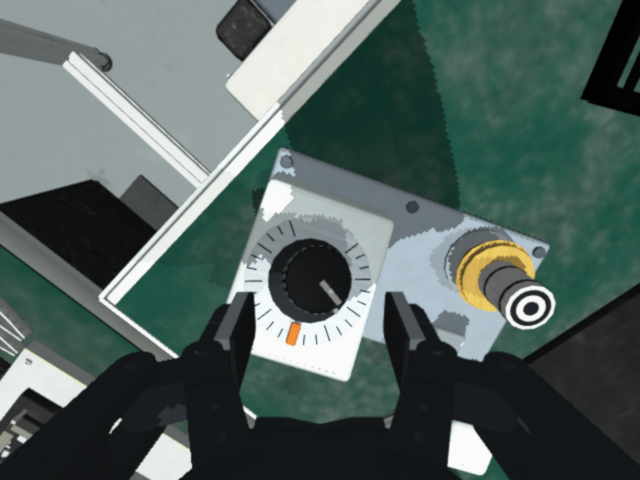

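The knob sits between the open fingers' planes ahead of them, pointer at (333,293), tab at (293,333). Descend, grip and turn the first stroke.

carry_out(deltas=[[0.004,0.002,0.15,0,0.3],[0.004,0.002,0.29,0,0.3],[0.004,0.002,0.29,0,0.3],[0.004,0.002,0.29,0,-1],[0.004,0.002,0.29,0,-1],[0.004,0.002,0.29,0,-1],[0.004,0.002,0.29,0,-1]], force=25)

```text
clock: 14.5
position: [0.4111, -0.3057, 0.0961]
ee_rot: [0.381, 0.925, -0.001, 0.0]
ft_force: [-4.5, -0.5, 7.0]
grip_width: 0.405
grasp_force: 24.3
```

carry_out(deltas=[[0,0,0,0.15,-1],[0,0,0,0.3,-1],[0,0,0,0.3,-1]])

```text
clock: 14.88
position: [0.4116, -0.3055, 0.0959]
ee_rot: [0.452, 0.892, -0.001, 0.001]
ft_force: [-4.4, -1.5, 7.3]
grip_width: 0.399
grasp_force: 25.2
```

Forces are small; continue the stroke, then release, spin back and look.

carry_out(deltas=[[0,0,0,0.25,-1],[0,0,0,0.5,-1],[0,0,0,0.75,-1],[0,0,0,1,-1],[0,0,0,1,-1]])

```text
clock: 15.5
position: [0.4129, -0.3052, 0.0959]
ee_rot: [0.666, 0.746, 0.0, 0.002]
ft_force: [-0.3, -4.1, 5.0]
grip_width: 0.389
grasp_force: 57.3
```

carry_out(deltas=[[0,0,0,0,0.3],[0,0,0,0,0.3],[0,0,0,0,0.3],[0,0,-0.29,-0.4,0.3],[0,0,-0.29,-0.9,0.3],[0,0,-0.29,-1,0.3],[0,0,-0.29,-1,0.3]])

```text
clock: 16.38
position: [0.4112, -0.3042, 0.1377]
ee_rot: [0.452, 0.892, 0.0, -0.0]
ft_force: [-0.5, -0.5, -0.2]
grip_width: 0.648
grasp_force: 0.0
```

Run:
```python
from h import *
o=manip.get_obs();print(o['position'],Ro.from_quat(o['ee_rot']).as_euler('zyx',degrees=True),o['joint_pos'],tool([.4120,-.3037,.0945])/.15,o['clock'])
p=camera('wrist'); save(p,'w8'); np.savez('w8.npz',**{k:np.array(v) for k,v in p.items()})
h=cv2.cvtColor(p['img'],cv2.COLOR_RGB2HSV)
# unwarp dial at 7 mm above the face for radius 10..40, angle -90..90
g=np.zeros((360,720,3),np.uint8)
def px(r,th,hh): return proj(p,fc+hh*n+r*(np.cos(th)*up+np.sin(th)*ey))
M=np.array([[px(.005+.0001*i,np.radians(90-.25*j),.007) for j in range(720)] for i in range(360)],np.float32)
g=cv2.remap(p['img'],M[...,0],M[...,1],1); cv2.imwrite('pics/u8.png',g[::-1,:,::-1])
w=g[185:205].min(-1).mean(0)  # r 23.5..25.5
hh=cv2.cvtColor(g,cv2.COLOR_RGB2HSV)[230:330]; k=((hh[...,0]>3)&(hh[...,0]<18)&(hh[...,1]>140)).sum(0)
j=np.arange(720); print('tab',90-.25*np.average(j,weights=k)); b=w>130; print('bright',[(90-.25*x,int(w[x])) for x in j[b]][::3])
```

```text
[ 0.4112 -0.3042  0.1377] [-126.2525   -0.0134 -179.9805] [ 1.0355  0.2299 -0.5405  1.8731  0.1335  1.0746  1.0755] [-0.0007  0.0065  0.2879] 16.375
tab -0.3035664530509905
bright [(np.float64(79.75), 132), (np.float64(79.0), 136), (np.float64(78.25), 138), (np.float64(77.5), 140), (np.float64(76.75), 144), (np.float64(76.0), 143), (np.float64(75.25), 139), (np.float64(74.5), 133), (np.float64(73.75), 132), (np.float64(73.0), 133), (np.float64(72.25), 133), (np.float64(58.5), 130), (np.float64(57.75), 130), (np.float64(57.0), 131), (np.float64(56.25), 133), (np.float64(55.5), 134), (np.float64(54.75), 132), (np.float64(31.75), 139), (np.float64(31.0), 177), (np.float64(30.25), 213), (np.float64(29.5), 233), (np.float64(28.75), 241), (np.float64(28.0), 243), (np.float64(27.25), 244), (np.float64(26.5), 244), (np.float64(25.75), 242), (np.float64(25.0), 236), (np.float64(24.25), 219), (np.float64(23.5), 188), (np.float64(22.75), 154)]
```

View pics/w8.png

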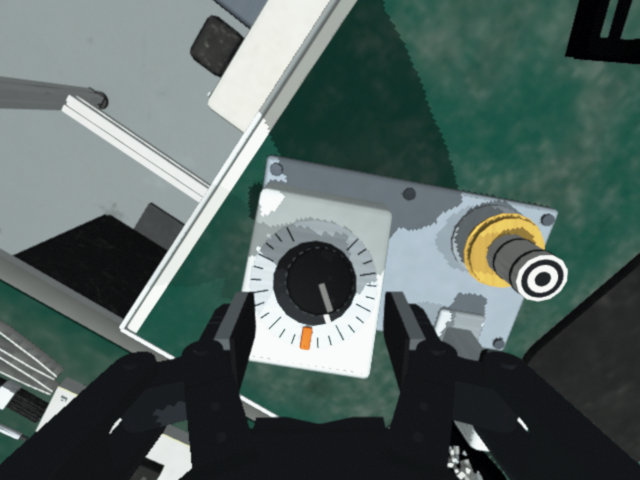

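The pointer now stands at about 27° against the tab's −0.3°; the ring has not moved. Second stroke.

carry_out(deltas=[[0,0.006,0.15,-0.17,0.3],[0,0.006,0.29,-0.17,0.3],[0,0.006,0.29,-0.17,0.3],[0,0.006,0.29,-0.17,-1],[0,0.006,0.29,-0.17,-1],[0,0.006,0.29,-0.17,-1],[0,0.006,0.29,-0.17,-1]], force=25)

```text
clock: 17.3
position: [0.4109, -0.3051, 0.0955]
ee_rot: [0.413, 0.911, -0.001, -0.0]
ft_force: [-6.8, -2.5, 5.7]
grip_width: 0.404
grasp_force: 24.5
```

carry_out(deltas=[[0,0,0,0.25,-1],[0,0,0,0.5,-1],[0,0,0,0.75,-1],[0,0,0,1,-1],[0,0,0,1,-1],[0,0,0,1,-1]])

```text
clock: 18.05
position: [0.4124, -0.304, 0.0963]
ee_rot: [0.634, 0.774, -0.0, 0.001]
ft_force: [-7.4, 2.9, 13.2]
grip_width: 0.389
grasp_force: 46.5
```

carry_out(deltas=[[0,0,0,0,0.3],[0,0,0,0,0.3],[0,0,0,0,0.3],[0,0,-0.29,-0.3,0.3],[0,0,-0.29,-0.5,0.3],[0,0,-0.29,-0.5,0.3]])

```text
clock: 18.8
position: [0.4121, -0.3039, 0.138]
ee_rot: [0.527, 0.85, -0.0, 0.0]
ft_force: [-0.1, 0.6, -0.2]
grip_width: 0.654
grasp_force: 0.0
```

```bash
cat > m.py <<'E'
from h import *
o=manip.get_obs();print(o['position'],Ro.from_quat(o['ee_rot']).as_euler('zyx',degrees=True),tool([.4120,-.3037,.0945])/.15,o['clock'])
p=camera('wrist'); save(p,'wl')
def px(r,th,hh): return proj(p,fc+hh*n+r*(np.cos(th)*up+np.sin(th)*ey))
M=np.array([[px(.005+.0002*i,np.radians(60-.25*j),.007) for j in range(480)] for i in range(180)],np.float32)
g=cv2.remap(p['img'],M[...,0],M[...,1],1); cv2.imwrite('pics/ul.png',g[::-1,:,::-1])
hh=cv2.cvtColor(g,cv2.COLOR_RGB2HSV)[110:165]; k=((hh[...,0]>3)&(hh[...,0]<18)&(hh[...,1]>140)).sum(0)
j=60-.25*np.arange(480); print('tab',np.average(j,weights=k))
for a,b in((80,88),(88,96),(95,101)):
    w=g[a:b].min(-1).mean(0); q=w>175; print('r',5+.2*a,'pointer',np.average(j[q],weights=w[q]) if q.any() else w.max(),j[q][[0,-1]] if q.any() else '')
E
python3 m.py
```

```text
[ 0.4121 -0.3039  0.138 ] [-116.3353    0.0229  179.9794] [ 0.0015 -0.0002  0.2901] 18.8
tab -0.06510550694801853
r 21.0 pointer 4.272261775330551 [8.  0.5]
r 22.6 pointer 4.26587062238474 [7.75 0.75]
r 24.0 pointer 4.370979693715713 [7.75 1.  ]
```

carry_out(deltas=[[0,0,0.15,-0.1,0.3],[0,0,0.29,-0.1,0.3],[0,0,0.29,-0.1,0.3],[0,0,0.29,-0.1,-1],[0,0,0.29,-0.1,-1],[0,0,0.29,-0.1,-1],[0,0,0.29,-0.1,-1]], force=25)

```text
clock: 19.73
position: [0.4112, -0.3046, 0.0953]
ee_rot: [0.505, 0.863, -0.001, -0.0]
ft_force: [-5.9, -0.2, 5.3]
grip_width: 0.391
grasp_force: 24.9
```

carry_out(deltas=[[0,0,0,0.1,-1],[0,0,0,0.2,-1],[0,0,0,0.2,-1],[0,0,0,0.2,-1]])

```text
clock: 20.23
position: [0.4118, -0.3046, 0.095]
ee_rot: [0.549, 0.836, -0.001, 0.0]
ft_force: [-5.2, -2.8, 3.1]
grip_width: 0.389
grasp_force: 26.5
```

carry_out(deltas=[[0,0,0,0,0.3],[0,0,0,0,0.3],[0,0,0,0,0.3],[0,0,-0.29,0,0.3],[0,0,-0.29,0,0.3],[0,0,-0.29,0,0.3]])

```text
clock: 20.98
position: [0.412, -0.3037, 0.1376]
ee_rot: [0.549, 0.836, -0.0, 0.0]
ft_force: [-0.3, -0.3, -0.1]
grip_width: 0.646
grasp_force: 0.0
```

```bash
python3 m.py
```

```text
[ 0.412  -0.3037  0.1376] [-113.3962    0.0026  179.9876] [ 0.     -0.      0.2874] 20.975
tab -0.10010214504596528
r 21.0 pointer -0.5830506893686299 [ 3.25 -4.5 ]
r 22.6 pointer -0.48162114291041297 [ 3. -4.]
r 24.0 pointer -0.37435774340876066 [ 3.   -3.75]
```

The pointer is within about 0.4° of the tab. I'll lift clear and take a final check.

carry_out(deltas=[[0,0,-0.4,0,0.3],[0,0,-0.8,0,0.3],[0,0,-0.8,0,0.3],[0,0,-0.8,0,0.3]])

```text
clock: 21.52
position: [0.4116, -0.3036, 0.2566]
ee_rot: [0.549, 0.836, 0.0, -0.001]
ft_force: [-0.3, 0.6, -1.5]
grip_width: 0.654
grasp_force: 0.0
```

```bash
python3 m.py
python3 - <<'E'
from h import *
p=camera('wrist'); c=cloud(p); P=c[p['depth']>0]; P=P[np.hypot(P[:,0]-.512,P[:,1]+.2364)<.024]; T=P[P[:,2]>P[:,2].max()-.006]; print(np.median(T[:,2]),(T.max(0)+T.min(0))/2); save(p,'wf')
E
```

```text
[ 0.4116 -0.3036  0.2566] [-113.3856   -0.0708 -179.9513] [-0.0032  0.0029  1.0809] 21.525
tab -0.17038863109048724
r 21.0 pointer -0.628951210724918 [ 3.   -4.25]
r 22.6 pointer -0.49096666243063497 [ 2.75 -3.75]
r 24.0 pointer -0.3678684844502848 [ 3.   -3.75]
0.0796997292889547 [ 0.5121 -0.2356  0.0793]
```

View pics/wf.png

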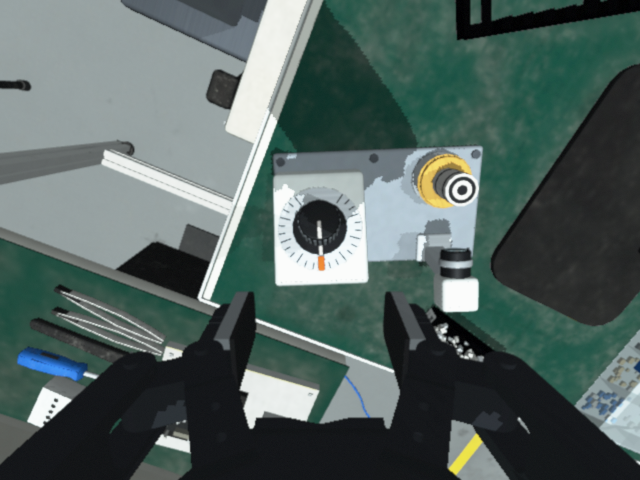

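The pointer line at (320,232) meets the orange tab at (321,262), and the target stands seated in the cup at (455,185). Handing in.

```bash
python3 -c "
from workcell import ticket; print(ticket.hand_in())"
```

```text
the job is handed in; nothing more can be done
None
```

The job is handed in: the focus target stands seated in the brass cup (its top measured at about 80 mm, 79 mm expected), the knob's pointer is within about 0.4° of the orange tab, the ring did not turn by measurement, and the arm stayed well away from the tin, stamp and marker, though I did not look at those three again at the end.

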